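# Set the key rail under the drill bit

### The job

The wooden key rail lying on the base plate of the small drill stand is to get its middle peg. Slide the rail over the base plate, without lifting it and without touching the drill, until its pencilled cross lies directly under the tip of the bit; then let go and leave it lying flat there. Leave the mug, the tin and the keys beside the stand where they are.

Things in the scene. Friction and masses are not known exactly. Their poses are not given: they have to be found in the camera images.
- bit_tip (a point): point of the fixed drill bit, which hangs straight down: 44 mm above the worktop, 10 mm above the rail's top. Axes: z up, x level from the stand's open front back to its column (away from the robot and to its left), y at right angles.
- drill_stand: the fixed stand; origin on the worktop straight below the bit tip, axes as point bit_tip. Flat base plate, top 14 mm up, from 140 mm in front of the tip to 152 mm behind it and 85 mm to each side. The round column stands behind the tip; its foot, 48 mm wide and 36 mm high, begins 101 mm behind the tip.
- drill: the drill on the stand, same origin. Chuck 38 mm across from 86 mm up; box head 100 mm wide, 125 to 268 mm up, overhanging 62 mm in front of the tip: a gripper coming straight down at the rail's front end strikes it, one leaning back to the open front (fingers forward and down, 30 to 40 degrees) clears it. Feed lever at its right (-y, as seen from the front) side.
- cross (a point): the pencilled cross (28 mm, thin black lines) in the middle of the rail's top face, at its surface, 20 mm above the rail's underside. Axes: x along the rail (toward the column at the start), z up.
- rail_center (a point): centre of the loose light-wood key rail, half-way up, 10 mm below the cross, same axes. 180 mm long (x), 44 mm wide (y), 20 mm thick, about 0.18 kg, flat on the base plate. Two fixed upright pegs, 16 mm across, 30 mm high, stand on it 70 mm either side of the cross along x, too tall to pass under the bit. Grip across its width at the front end, the peg between the fingers.
- mug: cream mug with handle, 92x127x95 mm, standing to the right of the stand; origin at the centre of its underside. Bystander.
- tin: food tin, 76 mm across and 58 mm high, standing at the right; origin at the centre of its underside. Bystander.
- keys: small bunch of keys, 108x82x6 mm, lying to the right of the stand; origin at its underside. Bystander.
- key_rail: the same rail; origin at the centre of its underside, 10 mm below point rail_center, same axes.

How it is judged:
By the outcome, as a careful person would: the job done as asked, in the order asked, and still so for the second after the job is handed in, with the robot touching nothing.
It also fails if it takes over 35 s, if anything falls off the work surface, if the arm or the gripper's body presses on something with over 40 N, if the wrist force passes 120 N, or if a joint passes its speed limit or range.

### The arm

A 6-joint arm with a two-finger parallel gripper is mounted at the origin on a cart in front of the work surface, level with it; the furniture and walls round the work are solid. World frame = base frame: x ahead of the robot, y to its left, z up, the work surface at z = 0. Lengths are in m, angles in rad, forces in N, time in s.
With the tool pointing down it reaches from about 0.3 to 0.875 m from the base axis. Payload 6.4 kg.
Tool frame: the origin (TCP) lies midway between the tips of the shut fingers; the grasp point (between the pads) lies 19 mm behind it; z points along the fingers, y is the line along which they close (so a half turn about z gives the same grasp; the last joint's range is limited). The gripper opens to 85 mm and grips with 20 to 120 N. Pads are 22 mm wide; open, the fingers measure 114 mm over their backs; the gripper's body (76 mm by 85 mm) begins 54 mm behind the grasp point. The pads swing forward as they close: fully open they stand 13 mm farther back than shut.
Start: joints at [1.071, 0.181, 1.607, -0, 1.354, -0.206], TCP at [0.167, 0.55, 0.231] pointing down, gripper open.
Joint ranges: [-2.99, 2.99], [-0.89, 2.07], [0.3, 2.58], [-1.14, 4.28], [0, 2.63], [-3.12, 3.12]. Speed limits (rad/s): [2.57, 2.57, 3.01, 3.14, 3.14, 3.14].

### API

Orientations are given as a unit quaternion [w, x, y, z].
In Python, from bench import ctrl gives the robot as it stands. The module is installed in compiled form; this text tells all that it offers.
- The arm moves only by the tool move_arm, never from a script. Its argument "plan" is one flat list of numbers, 6 for each row, row after row: the shift along the world's x, y, z in units of 50 mm (1.0 is 50 mm), then the turn, a rotation vector about the world's x, y, z in rad. A call has 1 to 10 rows; each row is the pose to reach, as a shift and turn from the pose commanded when the call began; what a row does not reach only later rows make up. A row lasts 1/8 s, in which the tool goes at most 62.5 mm and 10.7 degrees, less where a joint would pass 70% of its speed; a pose out of reach is approached as far as the arm can. A call with a gripper value outside its range is refused whole. "grip" is the finger opening in mm, from 0 to 85.4, set as the call begins (left out, the last holds). The fingers move at their own pace and stop on an object; the grip force is fixed at half the most. Time passes only in rows, so rows that repeat a pose let the fingers close. It gives the time, the measured TCP pose, the force, the opening and the grip force at its end, in the units of the state.
- ctrl.get_obs(): the state, without advancing time (a new reading comes with each control period).
- ctrl.camera(name): name is "scene" or "top" or "wrist"; returns a dict with "pixels" (480x640x3 uint8, red, green, blue), "fx", "fy", "cx", "cy" (pixels), "dist_coeffs" ([k1, k2, p1, p2, k3] as OpenCV has them; the pictures are not rectified), "origin" and "attitude" of the camera in the world. Camera axes: x right, y down, z forward; pixel columns grow to the right and rows downward; lengths in m; the calibration is good to about 2 mm. A picture is of the moment at which its call begins. There is no depth.
- ctrl.hand_in(): hands the job in; it is judged then, once.
The state is a dict: "time_s": time; "q": joint angles; "dq": joint speeds; "joint_efforts": joint torques, N m; "eef_pos": TCP position; "eef_rot": TCP orientation; "wrist_force": force on the tool from outside, world axes, zero at the start; "torque": the same for the moment, N m; "opening": opening from 0.0 (shut) to 1.0 (fully open); "grasp_force": force on a finger pad.
Only numpy, scipy, OpenCV 4.12 (cv2) and the standard library are available. Lean on these libraries where they do the work, as an engineer would, in place of code of your own. Each camera call takes 0.05 s, during which the arm holds its last target. There are 200 camera calls.

## Working session

There is one attempt and no reset: what is moved stays moved. The work goes in short steps, Python scripts to look and compute and a tool call to move; the robot and the scene stay as the last step left them, time stands still between calls to the robot, and variables do not carry over. Pictures are saved under pics/ and viewed, at most 10 in all, crops included, and the job is handed in when it is done.

Besides the shell and the picture viewer there is one more tool, called as a command line: name --argument value ..., lists and objects as JSON in quotes. move_arm: Moves the arm, as the interface text tells. Its arguments: {"type":"object","properties":{"plan":{"type":"array"},"grip":{"type":"number"}},"required":["plan"]}

```bash
mkdir -p pics
cat > h.py <<'E'
import numpy as np, cv2
from scipy.spatial.transform import Rotation as R
from bench import ctrl
def att(a):
    a=np.array(a,float)
    return a if a.shape==(3,3) else R.from_quat(np.r_[a[1:],a[0]]).as_matrix()
def snap(n,f):
    c=ctrl.camera(n); cv2.imwrite(f'pics/{f}.png',c['pixels'][:,:,::-1]); 
    np.save(f'pics/{f}.npy',{k:v for k,v in c.items()},allow_pickle=True); return c
def load(f): return np.load(f'pics/{f}.npy',allow_pickle=True).item()
def K(c): return np.array([[c['fx'],0,c['cx']],[0,c['fy'],c['cy']],[0,0,1.]])
def ray(c,px):
    u=cv2.undistortPoints(np.array(px,float).reshape(-1,1,2),K(c),np.array(c['dist_coeffs'],float)).reshape(-1,2)
    d=np.c_[u,np.ones(len(u))]@att(c['attitude']).T
    return np.array(c['origin'],float),d/np.linalg.norm(d,axis=1)[:,None]
def onplane(c,px,z):
    o,d=ray(c,px); return o+d*((z-o[2])/d[:,2])[:,None]
def proj(c,P):
    M=att(c['attitude']).T; r,_=cv2.Rodrigues(M)
    return cv2.projectPoints(np.array(P,float).reshape(-1,1,3),r,-M@np.array(c['origin'],float),K(c),np.array(c['dist_coeffs'],float))[0].reshape(-1,2)
def tri(c1,p1,c2,p2):
    o1,d1=ray(c1,p1);o2,d2=ray(c2,p2);A=np.c_[d1[0],-d2[0]];s=np.linalg.lstsq(A,o2-o1,rcond=None)[0]
    a,b=o1+s[0]*d1[0],o2+s[1]*d2[0];return (a+b)/2,np.linalg.norm(a-b)
E
python3 - <<'E'
from h import *
for n in ['scene','top','wrist']:
    c=snap(n,n+'0'); print(n,np.round(c['origin'],3),np.round(c['attitude'],3).tolist(),c['fx'])
o=ctrl.get_obs();print(o)
E
```

```text
scene [-0.083 -0.471  0.783] [-0.354, 0.824, -0.406, 0.173] 541.6797762077961
top [-0.121 -0.065  0.877] [-0.251, 0.693, -0.638, 0.224] 505.66463860926984
wrist [0.103 0.57  0.374] [0.107, 0.796, 0.591, 0.078] 367.2592851405102
{'time_s': 0.15, 'q': array([ 1.07069721e+00,  1.81389631e-01,  1.60775336e+00,  3.12717192e-05,
        1.35376051e+00, -2.06324781e-01]), 'dq': array([-0.00121179, -0.00229761, -0.00310839,  0.00022677, -0.00067514,
       -0.00192645]), 'joint_efforts': array([ 4.54913552e-04, -4.45271730e+01, -3.51687598e+01, -5.01780069e-04,
        5.98034821e-03, -4.98586064e-05]), 'eef_pos': array([0.16629341, 0.55001281, 0.23059233]), 'eef_rot': array([-2.41043719e-04,  1.46362846e-01,  9.89230755e-01, -6.09680063e-04]), 'wrist_force': array([-0.77228563,  0.08855217, -0.73351878]), 'torque': array([-0.09606525,  0.02443859,  0.01154067]), 'grasp_force': 0.0, 'opening': 1.0010571344243084}
```

View pics/scene0.png

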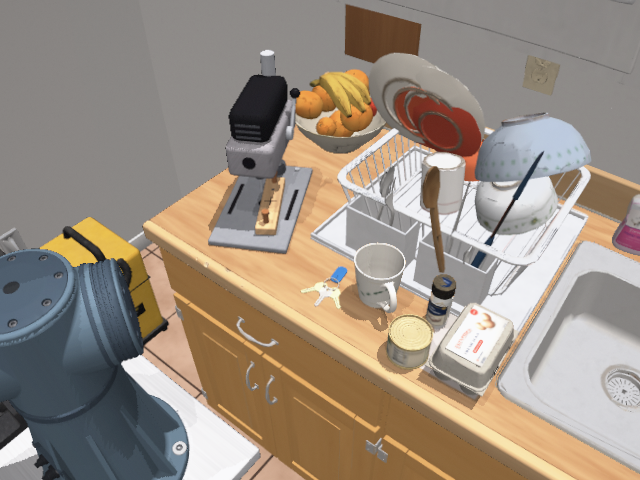

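View pics/top0.png

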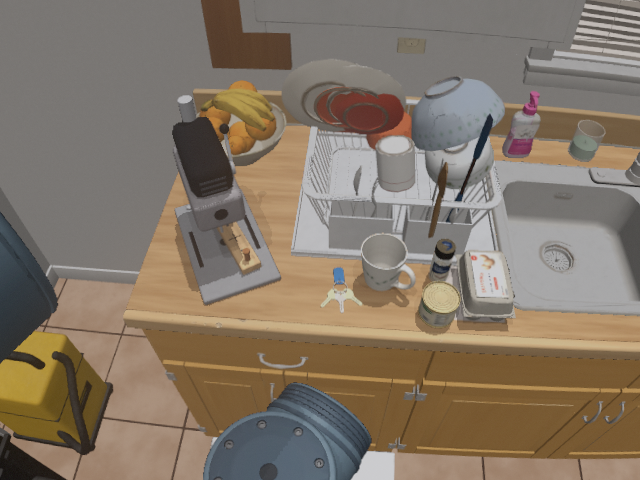

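View pics/wrist0.png

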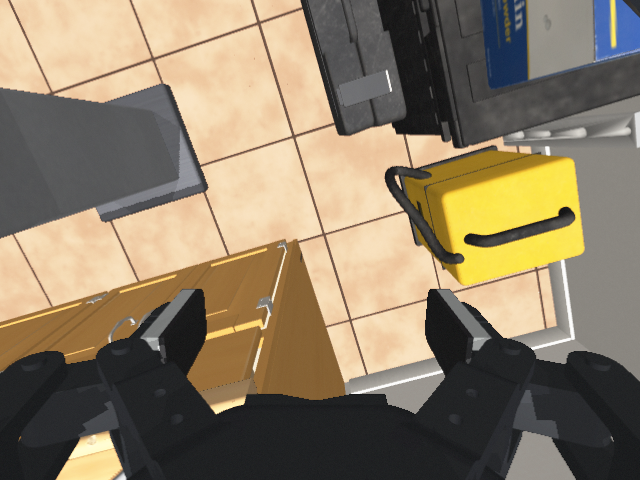

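The scene view shows the stand's base plate at about (211–312, 165–250) with the rail at (255–285, 178–233). In the top view the plate is at (177–278, 195–308) and the rail at (222–260, 222–272). Next I'll enlarge both.

Run:
```python
from h import *
a=load('scene0')['pixels'][150:260,200:320,::-1];b=load('top0')['pixels'][190:315,165:285,::-1]
a=cv2.resize(a,(400,367),interpolation=2);b=cv2.resize(b,(400,417),interpolation=2)
im=np.zeros((420,800,3),np.uint8);im[:367,:400]=a;im[:417,400:]=b
cv2.imwrite('pics/z.png',im)
```

```text
(no output)
```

View pics/z.png

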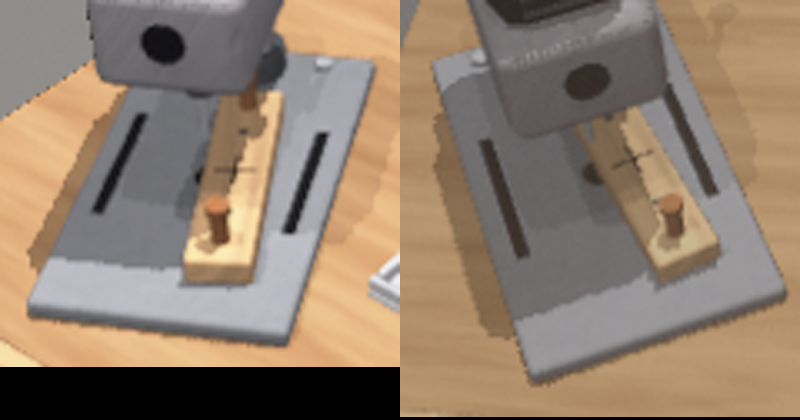

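The enlargement shows the cross at scene (270,201) and top (235,237). The plate corners are clear, and a dark hole in the plate left of the rail may mark the spot under the bit.

Run:
```python
from h import *
s=load('scene0');t=load('top0')
S=lambda x,y:(200+x*.3-.35,150+y*.3-.35); T=lambda x,y:(165+(x-400)*.3-.35,190+y*.3-.35)
cr=[onplane(s,[S(233,170)],.034)[0],onplane(t,[T(633,158)],.034)[0]];print('cross',cr,tri(s,[S(233,170)],t,[T(633,158)]))
P={};
P['s']=onplane(s,[S(32,300),S(288,333),S(375,62)],.014);P['t']=onplane(t,[T(530,374),T(785,288),T(434,63)],.014)
print(P)
fl=(P['s'][0]+P['t'][0])/2;fr=(P['s'][1]+P['t'][1])/2;br=P['s'][2];bl=P['t'][2]
print(np.linalg.norm(fl-fr),np.linalg.norm(bl-fl),np.linalg.norm(br-fr),np.linalg.norm(bl-br))
x=(bl+br-fl-fr);x/=np.linalg.norm(x);y=np.array([-x[1],x[0],0])
cen=(fl+fr+bl+br)/4; tip=cen-x*.006;print('yaw',np.degrees(np.arctan2(x[1],x[0])),'tip',tip)
print('hole',onplane(s,[S(200,177)],.014),onplane(t,[T(595,173)],.014))
# pegs tops z=.064
for c,f,p in((s,S,[(217,203)]),(t,T,[(670,203)])): print('pegtop',onplane(c,[f(*q) for q in p],.064))
print('rail top front corners',onplane(s,[S(184,264),S(253,268),S(282,95)],.034),onplane(t,[T(660,270),T(719,241)],.034))
for n,c in(('s',s),('t',t)): print(n,'tip px',proj(c,[tip+[0,0,.03]]),[ ])
np.save('est.npy',np.array([tip,x]))
```

```text
cross [array([0.57377703, 0.19636198, 0.034     ]), array([0.57798123, 0.19424075, 0.034     ])] (array([0.57126191, 0.19234868, 0.03944254]), np.float64(0.0034090950883322794))
{'s': array([[0.41818575, 0.22831935, 0.014     ],
       [0.49359862, 0.08083857, 0.014     ],
       [0.747047  , 0.21578235, 0.014     ]]), 't': array([[0.4176037 , 0.23076132, 0.014     ],
       [0.49531349, 0.0826861 , 0.014     ],
       [0.67201487, 0.36255656, 0.014     ]])}
0.16643309203153772 0.286828111961819 0.2859432646365513 0.16484079756777997
yaw 27.789186467698745 tip [0.57754515 0.21961308 0.014     ]
hole [[0.57223223 0.2269539  0.014     ]] [[0.57950475 0.22359865 0.014     ]]
pegtop [[0.51720505 0.15570312 0.064     ]]
pegtop [[0.51857702 0.15463586 0.064     ]]
rail top front corners [[0.48601514 0.15833415 0.034     ]
 [0.50935735 0.12160664 0.034     ]
 [0.65592968 0.22479006 0.034     ]] [[0.48844767 0.15938343 0.034     ]
 [0.51407743 0.12603289 0.034     ]]
s tip px [[262.54867913 192.27080997]] []
t tip px [[222.57509469 233.57609407]] []
```

```bash
cat >> h.py <<'E'
def target(yaw,lean):
    f=np.array([np.cos(yaw),np.sin(yaw),0]);u=np.array([0,0,1.]);s,c=np.sin(lean),np.cos(lean)
    z=f*s-u*c;x=-f*c-u*s;return np.c_[x,np.cross(z,x),z]
def delta(pos,Rt):
    o=ctrl.get_obs();w=np.array(o['eef_rot']);R0=att(w)
    return np.round((np.array(pos)-o['eef_pos'])/.05,3),np.round(R.from_matrix(Rt@R0.T).as_rotvec(),3)
E
python3 - <<'E'
from h import *
Rt=target(np.radians(35),np.radians(35));G=np.array([.517,.154,.022]);print(delta(G-.18*Rt[:,2],Rt),G-.18*Rt[:,2])
E
```

```text
(array([ 5.323, -9.105, -1.223]), array([ 0.101, -0.624,  0.876])) [0.43242766 0.09478181 0.16944737]
```

move_arm --plan '[0.5,-0.9,0,0.01,-0.06,0.088,1.1,-1.8,0,0.02,-0.125,0.175,1.6,-2.7,0,0.03,-0.19,0.26,2.1,-3.6,0,0.04,-0.25,0.35,2.7,-4.6,0,0.05,-0.31,0.44,3.2,-5.5,-0.2,0.06,-0.375,0.525,3.7,-6.4,-0.4,0.07,-0.44,0.61,4.3,-7.3,-0.7,0.08,-0.5,0.7,4.8,-8.2,-1.0,0.09,-0.56,0.79,5.32,-9.1,-1.22,0.101,-0.624,0.876]' --grip 85

```text
time_s: 1.4
eef_pos: [0.3911, 0.1653, 0.1855]
eef_rot: [0.249, -0.249, 0.932, 0.089]
wrist_force: [0.2, 0.4, -0.3]
opening: 0.995
grasp_force: 0.0
```

Run:
```python
from h import *
c=snap('wrist','w1');o=ctrl.get_obs();print(o['time_s'],o['eef_pos'],np.round(att(o['eef_rot']),3))
tip,x=np.load('est.npy');y=np.array([-x[1],x[0],0])
tip[2]=.044;print('tip px',proj(c,[tip]),'cross px',proj(c,[[.576,.195,.034]]))
```

```text
1.45 [0.39207195 0.16226435 0.18419561] [[-0.749 -0.511  0.421]
 [-0.423  0.859  0.289]
 [-0.509  0.038 -0.86 ]]
tip px [[263.53023719 287.44575948]] cross px [[243.12296726 272.43516421]]
```

View pics/w1.png

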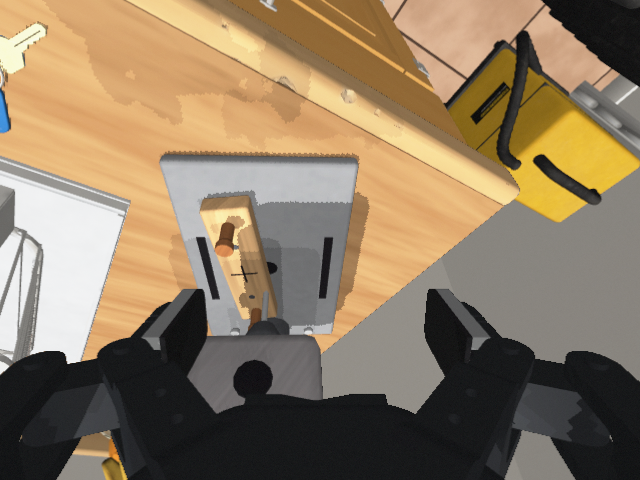

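The wrist view shows the cross at (243,272), exactly where it was predicted. The hole is at (271,267) and the chuck near (268,325). I'll zoom in for the bit.

Run:
```python
from h import *
a=load('w1')['pixels'][180:350,190:350,::-1]
cv2.imwrite('pics/z2.png',cv2.resize(a,(560,595),interpolation=cv2.INTER_CUBIC))
```

```text
(no output)
```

View pics/z2.png

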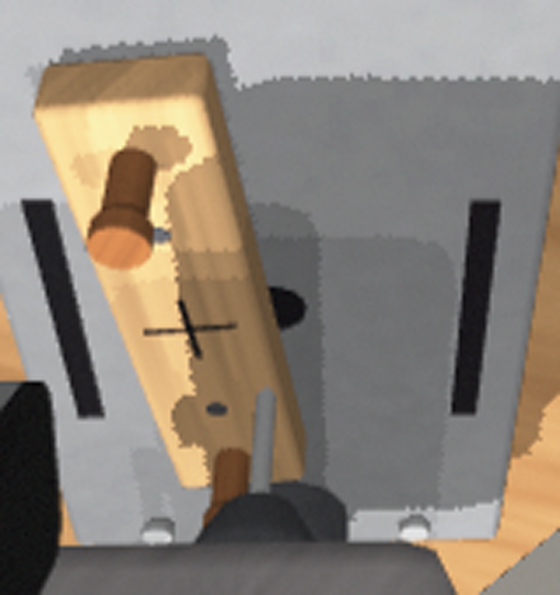

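The bit tip shows at about (265.6,291.7) and the cross at (244.5,273.9).

Run:
```python
from h import *
c=load('w1');f=lambda x,y:(190+x/3.5-.36,180+y/3.5-.36)
tip=onplane(c,[f(265,391)],.044)[0];cr=onplane(c,[f(191,329)],.034)[0]
print('tip',tip,'cross',cr,'hole',onplane(c,[f(288,308)],.014))
cs=onplane(c,[f(38,108),f(206,100)],.034);pt=onplane(c,[f(121,248)],.064);print('corners',cs,'peg',pt)
d=cr-cs.mean(0);print('yaw',np.degrees(np.arctan2(d[1],d[0])),np.linalg.norm(d))
d=(cr-pt[0]);yaw=np.arctan2(d[1],d[0]);print(np.degrees(yaw),np.linalg.norm(d[:2]))
o=ctrl.get_obs();print(o['time_s'],o['eef_pos'])
```

```text
tip [0.58306245 0.22429125 0.044     ] cross [0.57736246 0.19678419 0.034     ] hole [[0.57770403 0.22810592 0.014     ]]
corners [[0.51256284 0.12905503 0.034     ]
 [0.49039842 0.1644132  0.034     ]] peg [[0.51878392 0.15704489 0.064     ]]
yaw 33.40801153636933 0.09090138318028128
34.15271607133513 0.07078599635982744
1.45 [0.39207195 0.16226435 0.18419561]
```

Run:
```python
from h import *
Rt=target(np.radians(34),np.radians(35));G=np.array([.516,.155,.022]);print(delta(G-.10*Rt[:,2],Rt),G-.10*Rt[:,2])
```

```text
(array([ 1.528, -0.787, -1.606]), array([ 0.008, -0.085,  0.055])) [0.46844836 0.12292601 0.1039152 ]
```

move_arm --plan '[0.4,-0.3,-0.4,0,-0.03,0.02,0.8,-0.6,-0.8,0.005,-0.06,0.04,1.2,-0.75,-1.2,0.008,-0.085,0.055,1.5,-0.75,-1.55,0.008,-0.085,0.055,1.5,-0.75,-1.55,0.008,-0.085,0.055,1.5,-0.75,-1.55,0.008,-0.085,0.055]'

```text
time_s: 2.2
eef_pos: [0.4652, 0.1292, 0.1083]
eef_rot: [0.286, -0.276, 0.913, 0.09]
wrist_force: [0.1, -0.3, -0.1]
opening: 0.992
grasp_force: 0.0
```

Run:
```python
from h import *
c=snap('wrist','w2')
Rt=target(np.radians(34),np.radians(35));G=np.array([.516,.155,.022]);print(delta(G,Rt),delta(G-.04*Rt[:,2],Rt))
Pc=G+np.array([0,0,.02])
p=proj(c,[[.583,.2243,.044],[.5773,.1968,.034],[.5187,.157,.064]]);print(p)
im=c['pixels'][:,:,::-1].copy()
for q in p: cv2.circle(im,tuple(int(v) for v in q),4,(0,0,255),1)
cv2.imwrite('pics/w2m.png',im)
```

```text
(array([ 1.01 ,  0.518, -1.734]), array([-0.003, -0.004,  0.004])) (array([ 0.63 ,  0.261, -1.078]), array([-0.003, -0.004,  0.004]))
[[330.25309157 319.55724953]
 [306.74924188 297.32411249]
 [303.39002693 281.79558091]]
```

View pics/w2m.png

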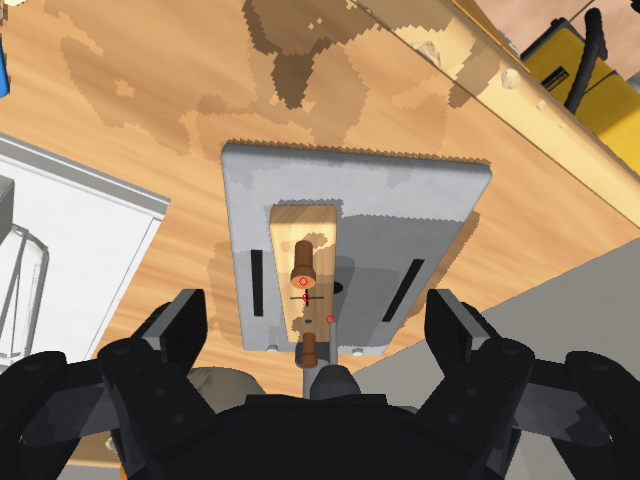

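The markers fit the cross at (306,297), the peg top at (303,282) and the bit tip at (331,320). The rail lies centred between the fingers, so I go in.

move_arm --plan '[0.25,0.12,-0.43,0,0,0,0.5,0.25,-0.86,0,0,0,0.75,0.38,-1.3,0,0,0,0.9,0.46,-1.56,0,0,0,1.01,0.51,-1.73,0,0,0,1.01,0.51,-1.73,0,0,0,1.01,0.51,-1.73,0,0,0]'

```text
time_s: 3.12
eef_pos: [0.5199, 0.1614, 0.037]
eef_rot: [0.273, -0.273, 0.918, 0.085]
wrist_force: [-0.2, 0.1, 0.6]
opening: 0.993
grasp_force: 0.0
```

Run:
```python
from h import *
Rt=target(np.radians(34),np.radians(35));G=np.array([.516,.155,.022]);print(delta(G,Rt))
```

```text
(array([-0.078, -0.128, -0.3  ]), array([ 0.011, -0.029,  0.013]))
```

move_arm --plan '[0,0,0,0,0,0,0,0,0,0,0,0]'

```text
time_s: 3.38
eef_pos: [0.5199, 0.1612, 0.0367]
eef_rot: [0.273, -0.273, 0.919, 0.085]
wrist_force: [-0.6, 0.0, 0.2]
opening: 0.994
grasp_force: 0.0
```

Run:
```python
from h import *
Rt=target(np.radians(34),np.radians(35));G=np.array([.516,.155,.022]);print(delta(G,Rt),ctrl.get_obs()['wrist_force'])
```

```text
(array([-0.079, -0.125, -0.295]), array([ 0.011, -0.03 ,  0.014])) [-0.58810417  0.02163293  0.20299173]
```

move_arm --plan '[-0.03,-0.06,-0.15,0.01,-0.03,0.014,-0.08,-0.125,-0.29,0.01,-0.03,0.014,-0.08,-0.125,-0.29,0.01,-0.03,0.014,-0.08,-0.125,-0.29,0.01,-0.03,0.014]'

```text
time_s: 3.88
eef_pos: [0.5196, 0.1627, 0.0373]
eef_rot: [0.274, -0.276, 0.918, 0.083]
wrist_force: [0.2, 0.2, -0.9]
opening: 0.995
grasp_force: 0.0
```

move_arm --plan '[0,0,0,0,0,0,0,0,0,0,0,0,0,0,0,0,0,0,0,0,0,0,0,0,0,0,0,0,0,0,0,0,0,0,0,0]' --grip 30

```text
time_s: 4.62
eef_pos: [0.5203, 0.1624, 0.0378]
eef_rot: [0.274, -0.276, 0.918, 0.082]
wrist_force: [0.9, -2.1, 4.7]
opening: 0.355
grasp_force: 1.8
```

Run:
```python
from h import *
c=snap('wrist','w3');o=ctrl.get_obs();print(o['eef_pos'],o['opening'],o['grasp_force'],o['wrist_force'],o['torque'])
im=c['pixels'][:,:,::-1].copy();print(proj(c,[[.583,.2243,.044],[.5773,.1968,.034]]))
cv2.imwrite('pics/w3m.png',cv2.resize(im[150:450,160:480],(640,600),interpolation=cv2.INTER_CUBIC))
```

```text
[0.52028198 0.16247141 0.03779751] 0.35011015963242037 1.8988116877153516 [ 0.17167724 -2.93519865  3.93621815] [-0.36036283 -0.23582772 -0.17536994]
[[343.31264881 382.66090473]
 [309.35149694 351.88911225]]
```

View pics/w3m.png

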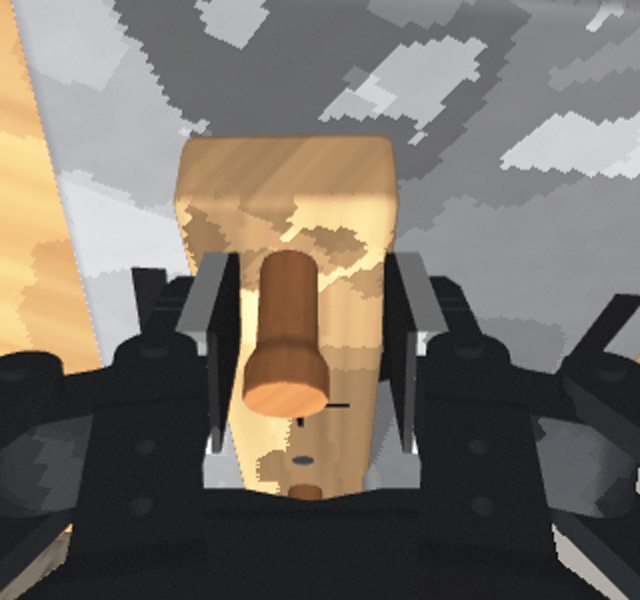

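The fingers stopped above the rail: the pads have closed over its top at z = 37 mm, because the arm didn't follow the last descent. I'll reopen and check the joints against their limits.

move_arm --plan '[0,0,0,0,0,0,0,0,0,0,0,0,0,0,0,0,0,0,0,0,0,0,0,0]' --grip 85

```text
time_s: 5.18
eef_pos: [0.5194, 0.1628, 0.0372]
eef_rot: [0.274, -0.276, 0.918, 0.083]
wrist_force: [0.2, 0.3, -0.2]
opening: 0.996
grasp_force: 0.0
```

Run:
```python
from h import *
c=snap('wrist','w4');o=ctrl.get_obs();print(o['q'],o['dq'],o['eef_pos'],o['opening'],o['wrist_force'],o['time_s'])
print(att(o['eef_rot']).round(3))
```

```text
[-0.14005505  0.185868    2.22438858  0.96168099  0.45934037 -3.1174831 ] [-0.00126458 -0.0004107  -0.00038936  0.00143364 -0.00197405 -0.00039281] [0.51947542 0.1628357  0.03724182] 0.9962104007246366 [-0.26554247  0.40018045  0.13352934] 5.225
[[-0.698 -0.552  0.457]
 [-0.461  0.834  0.303]
 [-0.548  0.001 -0.837]]
```

Joint 6 is at its limit (-3.12). I'll work out the wrist angles for slightly different yaw and lean values.

Run:
```python
from h import *
E=lambda q:R.from_euler('Z',q[0])*R.from_euler('Y',q[1]+q[2])*R.from_euler('ZYZ',[q[3],q[4],q[5]])
q0=[1.0707,.18139,1.60775,0,1.35376,-.20632];R0=R.from_quat([.146363,.98923,-.00061,-.00024])
C=E(q0).inv()*R0; q=ctrl.get_obs()['q']; o=att(ctrl.get_obs()['eef_rot'])
print(np.round((E(q)*C).as_matrix()-o,3).tolist())
L=.318
for TC,nm in(((.516,.155,.022),'grasp'),((.522,.183,.022),'end')):
  for lean in(28,32,35,38,42):
    for yaw in(26,28,30,32,34):
      Rt=target(np.radians(yaw),np.radians(lean));w=np.array(TC)-L*Rt[:,2]
      rho=np.hypot(*w[:2]);q1=np.arctan2(w[1],w[0])-np.arcsin(.118/rho)
      M=(R.from_euler('Z',q1)*R.from_euler('Y',2.41)).inv()*R.from_matrix(Rt)*C.inv()
      a=M.as_euler('ZYZ');print(nm,lean,yaw,np.round(q1,2),np.round(a,2))
```

```text
[[-0.0, 0.0, -0.0], [-0.0, 0.0, -0.0], [0.0, 0.0, -0.0]]
grasp 28 26 -0.08 [ 0.69  0.38 -2.7 ]
grasp 28 28 -0.09 [ 0.71  0.4  -2.76]
grasp 28 30 -0.1 [ 0.73  0.42 -2.82]
grasp 28 32 -0.11 [ 0.74  0.44 -2.87]
grasp 28 34 -0.12 [ 0.76  0.46 -2.92]
grasp 32 26 -0.1 [ 0.88  0.37 -2.9 ]
grasp 32 28 -0.12 [ 0.89  0.4  -2.96]
grasp 32 30 -0.13 [ 0.9   0.42 -3.01]
grasp 32 32 -0.14 [ 0.91  0.45 -3.05]
grasp 32 34 -0.15 [ 0.91  0.47 -3.1 ]
grasp 35 26 -0.12 [ 1.03  0.37 -3.06]
grasp 35 28 -0.14 [ 1.03  0.4  -3.1 ]
grasp 35 30 -0.15 [1.03 0.43 3.14]
grasp 35 32 -0.17 [1.03 0.46 3.1 ]
grasp 35 34 -0.18 [1.03 0.49 3.07]
grasp 38 26 -0.15 [1.17 0.39 3.08]
grasp 38 28 -0.16 [1.16 0.42 3.04]
grasp 38 30 -0.18 [1.15 0.45 3.01]
grasp 38 32 -0.19 [1.14 0.48 2.98]
grasp 38 34 -0.21 [1.13 0.51 2.95]
grasp 42 26 -0.18 [1.34 0.42 2.9 ]
grasp 42 28 -0.2 [1.31 0.45 2.88]
grasp 42 30 -0.21 [1.29 0.49 2.86]
grasp 42 32 -0.23 [1.27 0.52 2.84]
grasp 42 34 -0.25 [1.25 0.55 2.82]
end 28 26 -0.0 [ 0.64  0.35 -2.59]
end 28 28 -0.01 [ 0.67  0.37 -2.66]
end 28 30 -0.02 [ 0.7   0.39 -2.73]
end 28 32 -0.04 [ 0.72  0.41 -2.79]
end 28 34 -0.05 [ 0.74  0.43 -2.84]
end 32 26 -0.02 [ 0.84  0.33 -2.8 ]
end 32 28 -0.04 [ 0.87  0.36 -2.86]
end 32 30 -0.05 [ 0.89  0.38 -2.92]
end 32 32 -0.06 [ 0.9   0.41 -2.97]
end 32 34 -0.08 [ 0.91  0.43 -3.02]
end 35 26 -0.04 [ 1.01  0.33 -2.97]
end 35 28 -0.06 [ 1.02  0.36 -3.02]
end 35 30 -0.07 [ 1.03  0.39 -3.07]
end 35 32 -0.09 [ 1.03  0.41 -3.12]
end 35 34 -0.1 [1.03 0.44 3.13]
end 38 26 -0.06 [ 1.17  0.33 -3.14]
end 38 28 -0.08 [1.17 0.37 3.1 ]
end 38 30 -0.09 [1.17 0.4  3.07]
end 38 32 -0.11 [1.16 0.43 3.03]
end 38 34 -0.13 [1.15 0.46 3.  ]
end 42 26 -0.09 [1.37 0.36 2.93]
end 42 28 -0.11 [1.35 0.39 2.91]
end 42 30 -0.12 [1.33 0.43 2.89]
end 42 32 -0.14 [1.31 0.46 2.87]
end 42 34 -0.16 [1.29 0.5  2.85]
```

Run:
```python
from h import *
Rt=target(np.radians(34),np.radians(30));print(delta([.516,.155,.021],Rt))
```

```text
(array([-0.07 , -0.157, -0.325]), array([-0.032,  0.046,  0.009]))
```

move_arm --plan '[-0.04,-0.08,0,-0.016,0.023,0.005,-0.07,-0.157,0,-0.032,0.046,0.009,-0.07,-0.157,0,-0.032,0.046,0.009,-0.07,-0.157,-0.16,-0.032,0.046,0.009,-0.07,-0.157,-0.32,-0.032,0.046,0.009,-0.07,-0.157,-0.32,-0.032,0.046,0.009,-0.07,-0.157,-0.32,-0.032,0.046,0.009]'

```text
time_s: 6.1
eef_pos: [0.5159, 0.1549, 0.0211]
eef_rot: [0.248, -0.282, 0.924, 0.076]
wrist_force: [-0.0, 0.9, -0.3]
opening: 1.0
grasp_force: 0.0
```

Run:
```python
from h import *
Rt=target(np.radians(34),np.radians(30));o=ctrl.get_obs();print(delta([.516,.155,.021],Rt),o['q'],o['wrist_force'],o['eef_pos'])
```

```text
(array([ 0.001,  0.001, -0.001]), array([0., 0., 0.])) [-0.13756596  0.22255742  2.20041933  0.85563086  0.45785717 -3.03258313] [-0.00752713  0.93772233 -0.28615066] [0.51594706 0.15493509 0.02105892]
```

In place with no contact. Closing on the rail.

move_arm --plan '[0,0,0,0,0,0,0,0,0,0,0,0,0,0,0,0,0,0,0,0,0,0,0,0,0,0,0,0,0,0,0,0,0,0,0,0,0,0,0,0,0,0]' --grip 30

```text
time_s: 6.98
eef_pos: [0.5165, 0.1549, 0.022]
eef_rot: [0.248, -0.283, 0.923, 0.075]
wrist_force: [-4.3, -1.6, 6.7]
opening: 0.5
grasp_force: 60.1
```

Run:
```python
from h import *
c=snap('wrist','w5');o=ctrl.get_obs();print(o['eef_pos'],o['opening'],o['grasp_force'],o['wrist_force'],o['torque'])
p=proj(c,[[.583,.2243,.044],[.5773,.1968,.034]]);print(p)
im=c['pixels'][:,:,::-1].copy()
cv2.imwrite('pics/w5m.png',cv2.resize(im[250:450,210:430],(660,600),interpolation=cv2.INTER_CUBIC))
```

```text
[0.51643391 0.15485276 0.02191551] 0.49621452369817093 60.053903460502625 [-4.1309193  -2.01907873  5.83960626] [-0.10723609  0.33983709  0.0885027 ]
[[350.40986976 425.0474497 ]
 [315.50311614 392.65493737]]
```

View pics/w5m.png

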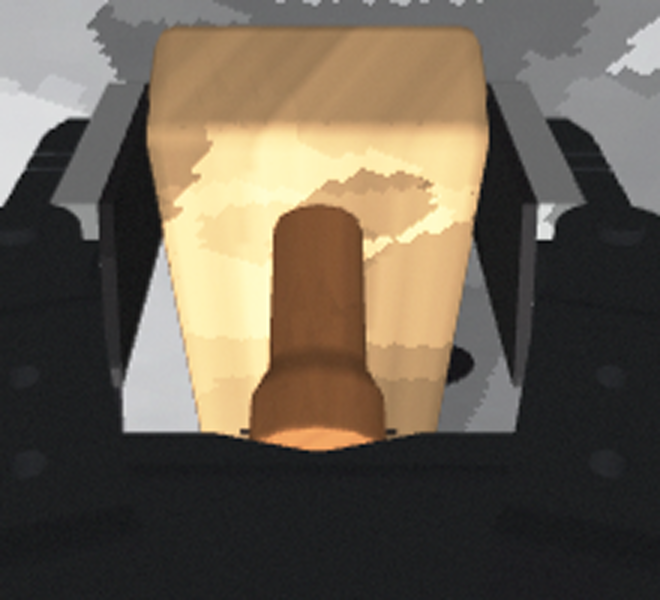

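The rail is gripped squarely (60 N, 43 mm opening) with the peg between the fingers. Before sliding, I'll cross-check the bit tip from the w2 image numerically.

Run:
```python
from h import *
c=load('w2');g=cv2.cvtColor(c['pixels'],cv2.COLOR_RGB2GRAY);print('cols 322-343');
for r in range(310,336): print(r,g[r,322:344])
r=c['pixels'][288:308,290:325].astype(int).sum(2);ys,xs=np.where(r<200);print('cross',290+xs.min(),290+xs.max(),288+ys.min(),288+ys.max(),290+np.median(xs),288+np.median(ys))
```

```text
cols 322-343
310 [111 114 116 120 119 117 118 117 110 103  91  89  88  88  87  89  87  87
  93  95 110 110]
311 [112 114 118 120 118 115 116 116 109 101  89  89  90  89  88  87  86  89
 104 110 109 110]
312 [113 115 118 118 117 118 117 116 109 101  89  89  90  88  90  88  88  89
  94 109 109 110]
313 [113 114 117 118 118 117 116 116 109 102  88  89  90  89  88  89  89  88
 104 110 111 112]
314 [113 115 115 119 117 115 116 116 108 102  87  90  89  90  89  89  88  94
  95 111 111 110]
315 [112 115 116 118 119 118 117 116 108 103  85  88  87  89  88  87  89 105
 110 110 111 111]
316 [113 115 116 118 118 117 117 117 110 104  85  89  88  89  87  88  88  94
 110 112 111 110]
317 [113 115 117 119 116 116 117 117 107 102  85  89  89  89  89  89  90 110
 110 111 111 111]
318 [113 115 116 119 117 118 117 115 109 102  89  91  90  89  90  89  96 112
 110 111 112 110]
319 [113 115 117 117 117 116 119 115 108 106 108  92  88  90  91  91 107 113
 111 112 111 111]
320 [114 115 118 116 118 117 117 116 107 119 120 107  93  90  91  91  96 112
 111 111 110 112]
321 [112 115 116 117 117 116 117 114 109 1
[... 716 characters left out ...]
]
329 [110 114 117 118 116 115 117  98 110 118 123 121 118 109  96 109 111 111
 111 111 110 111]
330 [108 114 117 116 116 117 117  96 110 119 121 121 119 108  96 110 108 111
 110 110 111 111]
331 [109 115 117 117 117 118 116  97 110 118 124 122 119 109  99 110 108 108
 110 110 111 110]
332 [109 114 116 116 116 116 117  97 110 116 122 122 118 110 104 110 110 109
 109 110 108 109]
333 [110 114 114 116 117 117 117  97 110 119 122 122 118 110  95 110 109 108
 109 108 109 110]
334 [110 115 115 118 115 117 117  98 107 118 124 122 120 112  98 108 108 108
 109 107 108 108]
335 [111 113 113 115 116 116 118  98 109 119 123 122 120 112  99 110 109 107
 109 109 111 109]
cross 304 323 289 305 307.0 297.0
```

Run:
```python
from h import *
c=load('w2');t=onplane(c,[(332,320)],.044)[0];k=onplane(c,[(306.9,297.1)],.034)[0];print(t,k,t-k)
print(np.linalg.norm(onplane(c,[(333,320)],.044)[0]-t),tri(load('w1'),[(265.4,291.4)],c,[(332,320)]))
```

```text
[0.58284991 0.22601899 0.044     ] [0.57692669 0.19670777 0.034     ] [0.00592322 0.02931122 0.01      ]
0.0008515438845019641 (array([0.57881603, 0.22274649, 0.04689408]), np.float64(0.0006662399678154975))
```

move_arm --plan '[0.012,0.06,0,0,0,0,0.03,0.15,0,0,0,0,0.05,0.24,0,0,0,0,0.07,0.34,0,0,0,0,0.09,0.44,0,0,0,0,0.105,0.52,0,0,0,0,0.116,0.57,0,0,0,0,0.116,0.57,0,0,0,0,0.116,0.57,0,0,0,0]'

```text
time_s: 8.15
eef_pos: [0.5227, 0.1837, 0.0219]
eef_rot: [0.248, -0.283, 0.923, 0.075]
wrist_force: [3.0, 0.6, 3.1]
opening: 0.5
grasp_force: 60.6
```

Run:
```python
from h import *
o=ctrl.get_obs();print(o['eef_pos']-np.array([.51643,.15485,.0219]),o['grasp_force'],o['wrist_force'])
```

```text
[6.30316389e-03 2.88364545e-02 3.52211461e-05] 60.57193636894226 [3.03126936 0.55979796 3.05495173]
```

The slide matches to within 0.5 mm. Next: open, back out along the tool axis, look.

move_arm --plan '[0,0,0,0,0,0,0,0,0,0,0,0,0,0,0,0,0,0,0,0,0,0,0,0,0,0,0,0,0,0]' --grip 85

```text
time_s: 8.78
eef_pos: [0.5219, 0.1834, 0.0213]
eef_rot: [0.248, -0.283, 0.924, 0.075]
wrist_force: [-0.2, -0.3, -0.1]
opening: 0.996
grasp_force: 0.0
```

move_arm --plan '[-0.08,-0.06,0.17,0,0,0,-0.25,-0.17,0.52,0,0,0,-0.42,-0.28,0.87,0,0,0,-0.62,-0.42,1.3,0,0,0,-0.83,-0.56,1.73,0,0,0,-0.83,-0.56,1.73,0,0,0,-0.83,-0.56,1.73,0,0,0]'

```text
time_s: 9.65
eef_pos: [0.4805, 0.1553, 0.1078]
eef_rot: [0.248, -0.282, 0.924, 0.075]
wrist_force: [0.5, 0.8, 0.3]
opening: 0.998
grasp_force: 0.0
```

Run:
```python
from h import *
c=snap('wrist','w6');o=ctrl.get_obs();print(o['eef_pos'],o['q'].round(2),o['wrist_force'])
p=proj(c,[[.583,.2252,.044],[.583,.2252,.034]]);print(p)
u,v=p[0].astype(int);print(u-80,v-75)
cv2.imwrite('pics/z6.png',cv2.resize(c['pixels'][v-75:v+45,u-80:u+80,::-1],(800,600),interpolation=cv2.INTER_CUBIC))
```

```text
[0.48027343 0.15542952 0.10736083] [-0.15 -0.08  2.27  0.6   0.64 -2.74] [-0.17589171 -0.78038473 -0.0207777 ]
[[315.6194545  319.76226868]
 [315.63681649 308.86324771]]
235 244
```

View pics/z6.png

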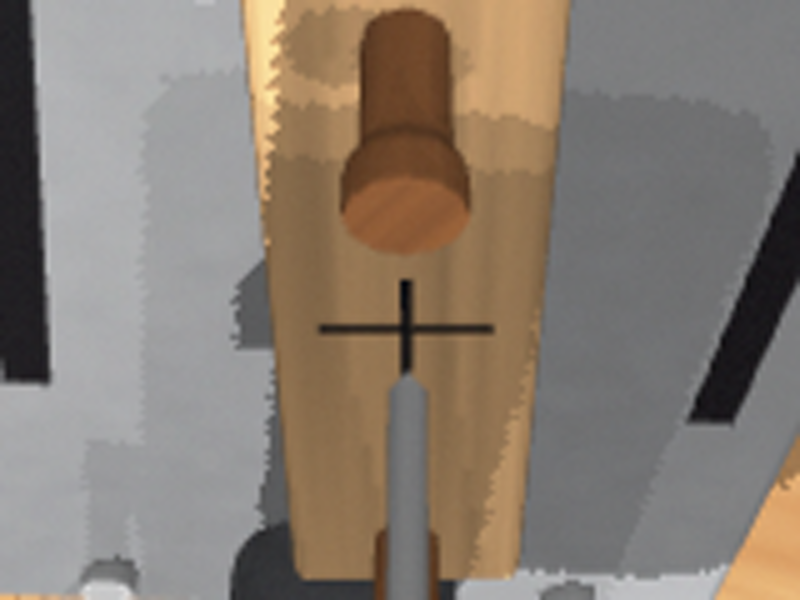

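The cross is at (316.1,309.6) and the tip at (316.3,318.8), so they are laterally aligned. Quantifying the along-rail residual next.

Run:
```python
from h import *
c=load('w6');f=lambda x,y:(235+x/5-.4,244+y/5-.4)
t=onplane(c,[f(407,374)],.044)[0];k=onplane(c,[f(406,328)],.034)[0];print(t,k,(t-k)*1000)
```

```text
[0.58119314 0.22434024 0.044     ] [0.58332854 0.22557983 0.034     ] [-2.13540372 -1.23958425 10.        ]
```

Run:
```python
from h import *
c=load('w6');h=cv2.cvtColor(c['pixels'],cv2.COLOR_RGB2HSV)[:,:,1]
for r in range(303,326): print(r,h[r,309:325])
a,b=[onplane(c,[(316.2,v)],.044)[0] for v in (318,319)];print(a-b)
```

```text
303 [114 115 111 112 114 113  32  31 102 116 114 111 111 113 111 111]
304 [115 113 112 112 114 113  12  36 102 112 112 112 112 113 112 112]
305 [113 114 114 114 114 113  47  32 106 114 111 115 111 111 116 110]
306 [113 113 113 112 114 112  75  32 104 112 112 114 111 109 117 113]
307 [113 114 112 116 113 113  77  31 103 112 115 111 113 114 116 111]
308 [113 114 112 111 114 117  64  47  99 111 112 112 111 111 113 111]
309 [79 74 72 78 74 65 27  0 68 79 75 64 74 75 65 65]
310 [109 110 112 116 113 105  35  24  85 108 112 110 109 105 107 107]
311 [115 112 115 114 114 112  80  20 103 113 114 115 115 115 115 111]
312 [112 111 114 111 114 112  75  39 105 112 113 115 112 114 114 115]
313 [114 111 112 114 113 113  71  38 103 113 111 111 113 111 114 114]
314 [114 112 112 113 115 113  77  49  99 114 113 112 115 113 115 115]
315 [115 115 114 114 117 115  71  22  99 111 112 113 111 112 114 114]
316 [113 116 112 115 116 112  71  78 100 110 112 111 114 110 112 114]
317 [115 115 113 114 113 116  83  33 106 112 112 110 113 113 115 110]
318 [116 115 114 115 114 114  58   7  96 114 112 113 115 115 114 114]
319 [116 114 110 113 113 101  24   0  53 102 113 112 113 115 112 112]
320 [114 113 110 111 102  50   2   2   2  52 104 115 115 114 116 112]
321 [111 112 112 110  53   2   2   2   2   2  52 106 114 114 112 113]
322 [114 113 113  92   2   5   0   4   2   0   2  72 115 113 115 113]
323 [112 112 114  94   5   0   2   4   2   4   2  73 113 110 113 113]
324 [113 113 113  97   0   5   0   4   4   2   5  73 113 111 110 111]
325 [113 116 112  95   3   5   2   0   4   2   2  72 116 112 113 110]
[-0.00119812 -0.00080961  0.        ]
```

The cross is about 1.7 mm too far toward the column. One careful re-grip will draw it back.

move_arm --plan '[0.2,0.14,-0.43,0,0,0,0.42,0.28,-0.87,0,0,0,0.62,0.42,-1.3,0,0,0,0.76,0.51,-1.58,0,0,0,0.83,0.56,-1.73,0,0,0,0.83,0.56,-1.73,0,0,0,0.83,0.56,-1.73,0,0,0]'

```text
time_s: 10.58
eef_pos: [0.522, 0.1834, 0.0216]
eef_rot: [0.248, -0.283, 0.924, 0.075]
wrist_force: [0.2, 1.0, -0.1]
opening: 0.994
grasp_force: 0.0
```

move_arm --plan '[0,0,0,0,0,0,0,0,0,0,0,0,0,0,0,0,0,0,0,0,0,0,0,0,0,0,0,0,0,0,0,0,0,0,0,0,0,0,0,0,0,0]' --grip 30

```text
time_s: 11.45
eef_pos: [0.5223, 0.1833, 0.0222]
eef_rot: [0.248, -0.283, 0.923, 0.075]
wrist_force: [-4.8, -2.9, 8.4]
opening: 0.498
grasp_force: 59.7
```

move_arm --plan '[-0.014,-0.01,0,0,0,0,-0.028,-0.019,0,0,0,0,-0.028,-0.019,0,0,0,0,-0.028,-0.019,0,0,0,0]'

```text
time_s: 11.95
eef_pos: [0.5215, 0.1824, 0.0222]
eef_rot: [0.249, -0.282, 0.923, 0.075]
wrist_force: [-0.3, 0.5, 6.8]
opening: 0.499
grasp_force: 61.2
```

move_arm --plan '[0,0,0,0,0,0,0,0,0,0,0,0,0,0,0,0,0,0,0,0,0,0,0,0,0,0,0,0,0,0]' --grip 85

```text
time_s: 12.58
eef_pos: [0.5205, 0.1825, 0.0213]
eef_rot: [0.248, -0.283, 0.924, 0.075]
wrist_force: [-0.8, -0.1, 1.1]
opening: 0.994
grasp_force: 0.0
```

move_arm --plan '[-0.08,-0.06,0.17,0,0,0,-0.25,-0.17,0.52,0,0,0,-0.42,-0.28,0.87,0,0,0,-0.62,-0.42,1.3,0,0,0,-0.83,-0.56,1.73,0,0,0,-0.83,-0.56,1.73,0,0,0,-0.83,-0.56,1.73,0,0,0]'

```text
time_s: 13.45
eef_pos: [0.4792, 0.1544, 0.1079]
eef_rot: [0.248, -0.282, 0.924, 0.075]
wrist_force: [0.2, -0.3, -0.7]
opening: 0.993
grasp_force: 0.0
```

Run:
```python
from h import *
c=snap('wrist','w7');h=cv2.cvtColor(c['pixels'],cv2.COLOR_RGB2HSV)[:,:,1]
u,v=proj(c,[[.582,.225,.044]])[0].astype(int);print(u,v)
for r in range(v-16,v+8): print(r,h[r,u-14:u+12])
```

```text
316 320
304 [113 115 115 117 111 113 114 112 114 113 116 114 107  71  62 112 112 112
 114 113 112 116 114 112 115 114]
305 [113 112 115 113 115 116 113 112 114 113 114 113 107  14 102 112 112 114
 114 113 112 115 113 112 111 111]
306 [114 116 112 111 115 116 115 113 111 112 113 113 105  45  74 114 115 112
 114 111 113 113 113 114 113 111]
307 [112 117 114 111 115 115 115 111 114 114 113 111 106  23  74 113 116 112
 116 113 113 114 114 110 114 114]
308 [112 113 114 111 111 112 111 110 113 111 110 113 103  44  69 112 114 112
 113 110 112 113 112 112 113 110]
309 [ 95  99 100  96  92  95 100 100 103  93  94  99  93  23  44  96  99 102
  97  97  88  98  93  96  98  98]
310 [ 93  98  97  94  96  98 100 111  94  98 103  94  91  38  64 101 106  92
 100  94 101  93  93  97 102 100]
311 [113 109 109 107 112 110 110 111 112 109 112 109 102  44  77 109 111 108
 111 109 110 108 105 107 111 109]
312 [114 116 114 111 111 114 114 113 111 114 115 115 107  68  94 113 112 111
 115 114 114 115 112 113 113 115]
313 [111 114 112 112 112 112 114 112 111 110 114 114 107  43  74 112 112 112
 114 114 111 114
[... 871 characters left out ...]

 116 115 109 107 115 114 115 114]
322 [112 113 112 114 114 115 111 111 114 115 107  51   0   0   4   4   2  54
 110 114 115 111 115 113 114 114]
323 [115 116 116 113 114 114 111 110 113 113  93   3   0   0   2   2   2   5
  92 112 114 110 114 113 113 111]
324 [113 115 116 114 112 114 113 114 113 114  91   3   2   2   0   2   0   5
  75 114 111 115 111 112 115 113]
325 [111 115 113 112 113 114 112 110 114 111  93   0   2   2   4   2   2   5
  73 113 112 111 112 112 113 113]
326 [114 114 115 112 113 112 114 112 112 114  91   2   5   2   2   2   4   2
  71 111 113 111 115 115 111 114]
327 [113 113 114 115 115 116 112 114 114 114  90   0   2   2   2   4   2   5
  71 115 110 114 111 115 113 114]
```

Tip minus cross is now 10.3 px, against an ideal 10.9 px for the 10 mm gap, so it is within about 1 mm. I'm handing in.

```bash
python3 -c "
from bench import ctrl;print(ctrl.hand_in())"
```

```text
the job is handed in; nothing more can be done
None
```

The rail lies flat on the base plate with its cross within about 1 mm of directly under the bit tip. The gripper is open and clear of everything, and the job is handed in.

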